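# Light a bangle for inspection

### The job

Get the bangle on the light box ready for inspection, using the fingertips only. First slide it along the deck, without picking it up, until all of it lies on the round white window; then push the lamp lever past its half-power click to its full-power stop, and leave it there. Leave the other things where they are.

Things in the scene. Friction and masses are not known exactly. Their poses are not given: they have to be found in the camera images.
- lightbox: grey inspection light box fixed to the table, 200 (x) x 400 (y) x 60 mm high. Origin on the table right under the window's centre; the case reaches 100 mm either way in its x, 190 mm in +y and 210 mm in -y. Its own x axis points away from the robot, its y axis to the left, turned by up to 0.3 rad. The flat top is the deck, at z = 0.060
- window (a point): centre of the round, flush, white window in the deck (z = 0.060), 110 mm in diameter with a thin metal rim around it
- bangle: round stone bangle lying flat on the deck to the left (+y) of the window, about 0.06 kg. Outside diameter 82 mm, hole 60 mm, round section 11 mm thick. Origin: the ring's centre, at its underside (z = 0.060 on the deck)
- lever_pivot (a point): the lever's vertical pivot axis, at deck height (z = 0.060), at x = +55 mm, y = -135 mm in the light box's frame
- lever_knob (a point): centre of the top of the lever's black knob, an upright post 18 mm in diameter, whose top stands 50 mm above the deck. It stands on the end of a flat steel arm (14 mm wide, its top 12 mm above the deck), 80 mm from the pivot, and swings in a level arc on the robot's side of the pivot
- lever (a joint): rad. 0 = off: the arm points 0.65 rad to the right (-y) of the box's -x direction; grows as the knob swings left (+y), towards the window. Notch (half power) near 0.6, with a click before it (0.2 to 0.4) and one after (0.65 to 0.8), then free to the hard stop at 1.3 (full power, arm 0.65 rad left of -x). A click takes 4 to 7 N at the knob, the rest 1 N; friction holds it. Starts at 0 to 0.1
- loupe: small dark steel loupe, 28 mm across, 26 mm tall, standing on the deck beyond the window; bystander; origin at its underside
- marker: blue marker pen, 14 x 133 x 14 mm, lying along y on the deck near its far (+x) edge; bystander
- spare_bangle: another bangle like the one on the deck, lying on the table, not on the light box; bystander
- tin: flat round metal tin on the table, 70 mm across, 26 mm tall; bystander
- ring_case: closed wooden jewellery case on the table, 62 x 62 x 42 mm; bystander
- cleaner: white bottle, 48 mm across, 110 mm tall, on the table; bystander
There are look-alikes about, which are no part of the job. What is shaped like the bangle but black or green is not meant.

How it is judged:
By the outcome, as a careful person would: the job done as asked, in the order asked, and still so for the second after the job is handed in, with the robot touching nothing.
It also fails if it takes over 53 s, if anything falls off the work surface, if the arm or the gripper's body presses on something with over 40 N, if the wrist force passes 120 N, or if a joint passes its speed limit or range.

### The arm

A 6-joint arm with a two-finger parallel gripper is mounted at the origin on the work surface. World frame = base frame: x ahead of the robot, y to its left, z up, the work surface at z = 0. Lengths are in m, angles in rad, forces in N, time in s.
With the tool pointing down it reaches from about 0.35 to 0.85 m from the base axis. Payload 8.1 kg.
Tool frame: the origin (TCP) lies at the very end of the fingers, on their centre line; the grasp point (between the pads) lies 19 mm behind it; z points along the fingers, y is the direction in which the jaws open and shut (so a half turn about z gives the same grasp; the last joint's range is limited). The gripper opens to 93 mm and grips with 3 to 60 N. Pads are 15 mm wide; open, the fingers measure 128 mm over their backs; the gripper's body (75 mm by 188 mm) begins 65 mm behind the grasp point.
Start: joints at [1.217, 0.13, 1.488, -0, 1.523, -0.085], TCP at [0.159, 0.578, 0.219] pointing down, gripper open.
Joint ranges: [-2.96, 2.96], [-0.89, 2.26], [0.02, 2.5], [-1.34, 4.48], [0, 2.73], [-2.66, 2.66]. Speed limits (rad/s): [2.39, 2.39, 2.79, 3.14, 3.14, 3.14].

### API

Orientations are given as a rotation vector (axis times angle).
In Python, from plant import robot gives the robot as it stands.
- The arm moves only by the tool jog_arm, never from a script. Its argument "commands" is a list of rows, each a list of 3 entries, a list of its own where there are three numbers: the shift along the world's x, y, z scaled (see below), then the turn, a rotation vector about the world's x, y, z scaled (see below), then the closure, from -1 (fully open) to 1 (shut), so that 0 is half open. In form: [[[tx, ty, tz], [ax, ay, az], hand], ...]. A call has 1 to 10 rows; each row is the pose to reach, as a shift and turn from the pose measured when the call began, turning the shorter way round; what a row does not reach only later rows make up. The controller multiplies each number of a shift by 0.6 m and each number of a turn by 2 pi rad. A row lasts 1/8 s, in which the tool goes at most 62.5 mm and 10.7 degrees, less where a joint would pass 70% of its speed; a pose out of reach is approached as far as the arm can. A call with a number of a shift or a turn outside -1 to 1 is refused whole. A call with a gripper value outside its range is refused whole. The fingers move at their own pace and stop on an object; "newtons" is the grip in N (left out, the last holds). Time passes only in rows, so rows that repeat a pose let the fingers close. It gives the time, the measured TCP pose, the force and the opening at its end, in the units of the state.
- robot.read_state(): the state, without advancing time (a new reading comes with each control period).
- robot.read_camera(name): name is "scene" or "top" or "wrist"; returns a dict with "pixels" (420x560x3 uint8, red, green, blue), "fovy" (degrees; the focal length in pixels is half the picture's height over the tangent of half this angle, whatever the lens; pixels are square), "cx", "cy" (the principal point, pixels), "rvec" (rotation vector, rad) and "tvec" (3), from world to camera coordinates, as OpenCV has them; the wrist camera has in their place "tool_from_camera" (4x4, takes a point from camera to tool coordinates, whose origin is the TCP and whose axes are the flange's). Camera axes: x right, y down, z forward; pixel columns grow to the right and rows downward; lengths in m; the calibration is good to about 2 mm. The wrist camera is an equidistant fisheye: a pixel r from the principal point sees the ray r / f radians off the axis. A picture is of the moment at which its call begins: read the wrist's pose just before it. There is no depth.
- robot.close_job(): hands the job in, once; it reports no verdict.
Trained networks look in the newest picture that a camera, given by its name, has taken for a name from the list of things; names that differ only in an ending like _2 or _b are one class to them, and where a whole thing is asked for, a point or a joint stands for the part that bears it (a point fixed in the world has none). Each returns a list of dicts, best first, with "p" (0 to 1); they miss things now and then, are a little off and sometimes report something else, mostly with a low value. They report only what shows in the picture. A call takes as long as a camera call. They do not tell look-alikes from the thing itself.
- robot.trace(camera, name): "pixels" (420x560 bool, what is visible of it) and "uv" ([column, row] in pixels, amid what is visible of it).
The state is a dict: "t": time; "q": joint angles; "dq": joint speeds; "joint_torque": joint torques, N m; "tool_pos": TCP position; "orientation": TCP orientation; "force": force on the tool from outside, world axes, zero at the start; "wrist_torque": the same for the moment, N m; "opening": finger opening in m.
Only numpy, scipy, OpenCV 4.12 (cv2) and the standard library are available. Lean on these libraries where they do the work, as an engineer would, in place of code of your own. Each camera call takes 0.05 s, during which the arm holds its last target.

## Working session

There is one attempt and no reset: what is moved stays moved. The work goes in short steps, Python scripts to look and compute and a tool call to move; the robot and the scene stay as the last step left them, time stands still between calls to the robot, and variables do not carry over. Pictures are saved under pics/ and viewed, and the job is handed in when it is done.

Besides the shell and the picture viewer there is one more tool, called by a JSON object that holds its "fn" and its "kwargs", one argument or row to a line. jog_arm: Moves the arm, as the interface text tells. Shifts and turns lie within -1 to 1; 1 stands for 0.6 m of shift or 2 pi rad of turn. Its arguments: {"type":"object","properties":{"commands":{"type":"array"},"newtons":{"type":"number"}},"required":["commands"]}

```bash
ls; mkdir -p pics
python3 - <<'E'
from plant import robot
import cv2,numpy as np,pickle
s=robot.read_state();print({k:np.round(v,4) for k,v in s.items()})
d={}
for n in ["scene","top"]:
    c=robot.read_camera(n);cv2.imwrite(f"pics/{n}0.png",c["pixels"][:,:,::-1]);d[n]={k:c[k] for k in c}
    print(n,c["fovy"],c["cx"],c["cy"],c["rvec"],c["tvec"])
pickle.dump(d,open("cams.pkl","wb"))
E
```

```text
pics
{'t': np.float64(0.0), 'q': array([ 1.2166,  0.1312,  1.4893,  0.    ,  1.523 , -0.0854]), 'dq': array([ 0.0009,  0.0002,  0.0014,  0.0011,  0.    , -0.0017]), 'joint_torque': array([-2.50000e-03, -5.59841e+01, -4.91761e+01,  7.62000e-02,
        3.58000e-02, -2.00000e-04]), 'tool_pos': array([0.1591, 0.5779, 0.2176]), 'orientation': array([-4.2100e-01, -3.1128e+00,  2.9000e-03]), 'force': array([ 0.7264,  0.3311, -0.5924]), 'wrist_torque': array([ 0.022 , -0.0055, -0.0051]), 'opening': np.float64(0.0928)}
scene 42.64079030424474 287.83334420085583 211.39925909172365 [ 2.41949328  0.9159427  -0.2941918 ] [-0.41474837 -0.25333723  1.79051492]
top 56.81443881175829 277.6098958149725 212.27233809140745 [ 2.14510885 -2.17524589  0.14477662] [-0.01579981  0.55755279  0.99881511]
```

View pics/scene0.png

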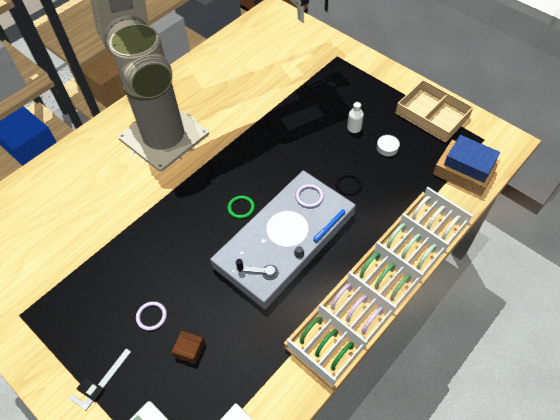

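View pics/top0.png

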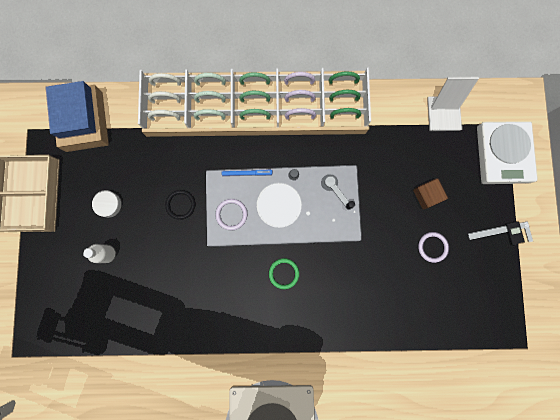

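The top picture shows the box with the window near (279,205), the lilac bangle near (231,214), the lever knob near (350,204), its pivot near (330,182) and the loupe near (293,174). The lilac ring at (433,247) is the spare on the table. Next I'll measure these.

```bash
cat > h.py <<'E'
import numpy as np,cv2
def K(c):
    f=210/np.tan(np.radians(c["fovy"])/2);return np.array([[f,0,c["cx"]],[0,f,c["cy"]],[0,0,1]])
def onplane(c,uv,z):
    R=cv2.Rodrigues(np.array(c["rvec"]))[0];t=np.array(c["tvec"]).ravel()
    uv=np.atleast_2d(np.array(uv,float));d=np.c_[uv,np.ones(len(uv))]@np.linalg.inv(K(c)).T@R
    o=-R.T@t;return o+d*((z-o[2])/d[:,2])[:,None]
def circ(P):
    P=P[:,:2];A=np.c_[2*P,np.ones(len(P))];x=np.linalg.lstsq(A,(P**2).sum(1),rcond=None)[0]
    return x[:2],np.sqrt(x[2]+x[:2]@x[:2])
def proj(c,P):
    return cv2.projectPoints(np.atleast_2d(np.array(P,float)),np.array(c["rvec"],float),np.array(c["tvec"],float),K(c),None)[0][:,0]
E
python3 - <<'E'
from plant import robot
import cv2,numpy as np
from h import *
for n in ["top","scene"]:
    c=robot.read_camera(n)
    print(n,"box corner tests")
    for name,z in [("lightbox",.06),("window",.06),("bangle",.0655),("lever_knob",.11),("lever_pivot",.07),("lever",.07),("loupe",.086),("marker",.07)]:
        try: L=robot.trace(n,name)
        except Exception as e: print(name,e);continue
        for r in L[:4]:
            m=r["pixels"].astype(np.uint8)
            if m.sum()==0: continue
            cs=max(cv2.findContours(m,cv2.RETR_EXTERNAL,cv2.CHAIN_APPROX_NONE)[0],key=cv2.contourArea)[:,0]
            P=onplane(c,cs,z);ce,ra=circ(P)
            print(name,round(r["p"],2),np.round(r["uv"],1),m.sum(),"uv->",onplane(c,[r["uv"]],z)[0].round(4),"circ",ce.round(4),ra.round(4))
            if name=="lightbox":
                q=cv2.minAreaRect(P[:,:2].astype(np.float32)*1000);print(q)
E
```

```text
top box corner tests
lightbox 0.78 [284.3 207. ] 11022 uv-> [ 0.5677 -0.041   0.06  ] circ [ 0.5664 -0.0357] 0.1662
((570.1415405273438, -36.190582275390625), (206.96189880371094, 398.5525817871094), 0.8456803560256958)
window 0.71 [285.9 208.7] 10808 uv-> [ 0.5632 -0.0451  0.06  ] circ [ 0.5654 -0.0358] 0.1657
bangle 0.87 [232.2 223.6] 350 uv-> [0.5257 0.0939 0.0655] circ [0.5499 0.0975] 0.0393
bangle 0.82 [187.7 209.4] 277 uv-> [0.5641 0.2088 0.0655] circ [0.5772 0.2289] 0.0365
lever_knob 0.49 [339.4 193.7] 315 uv-> [ 0.5923 -0.1772  0.11  ] circ [ 0.5978 -0.1783] 0.0338
lever_pivot 0.96 [284.1 204.2] 10866 uv-> [ 0.5736 -0.0403  0.07  ] circ [ 0.5637 -0.0357] 0.1643
lever_pivot 0.65 [ 97.6 257.1] 439 uv-> [0.4448 0.4333 0.07  ] circ [0.4537 0.4305] 0.0295
lever 0.51 [336.7 190.6] 325 uv-> [ 0.6075 -0.1773  0.07  ] circ [ 0.6061 -0.1882] 0.0361
loupe 0.56 [293.4 175.7] 104 uv-> [ 0.6448 -0.0649  0.086 ] circ [ 0.6487 -0.0648] 0.0138
loupe 0.43 [234.1 203.6] 357 uv-> [0.5745 0.0869 0.086 ] circ [0.5476 0.0949] 0.0385
marker 0.77 [247.1 174. ] 256 uv-> [0.6544 0.0547 0.07  ] circ [0.
[... 521 characters left out ...]
9 190.7] 337 uv-> [0.5462 0.1138 0.0655] circ [0.5511 0.0971] 0.0418
lever_knob 0.6 [254.1 266.9] 279 uv-> [ 0.6123 -0.192   0.11  ] circ [ 0.6061 -0.1813] 0.0378
lever_pivot 0.65 [280.3 241.2] 9346 uv-> [ 0.5953 -0.0739  0.07  ] circ [ 0.5883 -0.0493] 0.1786
lever 0.62 [258.2 270.8] 314 uv-> [ 0.6122 -0.18    0.07  ] circ [ 0.593  -0.1718] 0.0379
loupe 0.53 [297.3 252.8] 89 uv-> [ 0.6602 -0.0771  0.086 ] circ [ 0.6604 -0.0731] 0.0142
loupe 0.32 [355.6 120.5] 335 uv-> [0.4852 0.4024 0.086 ] circ [0.4778 0.4089] 0.0425
loupe 0.29 [278.4 240.7] 9006 uv-> [ 0.597  -0.0828  0.086 ] circ [ 0.5933 -0.0569] 0.1746
marker 0.66 [329.7 224.2] 208 uv-> [0.6625 0.0581 0.07  ] circ [0.6667 0.0512] 0.0409
```

Run:
```python
import pickle,cv2,numpy as np
from h import *
d=pickle.load(open("cams.pkl","rb"))
for n,roi in [("top",(255,180,305,230)),("scene",(262,205,314,252))]:
    c=d[n];im=c["pixels"].copy()
    x0,y0,x1,y1=roi
    m=np.zeros(im.shape[:2],np.uint8);m[y0:y1,x0:x1]=(im[y0:y1,x0:x1].min(2)>225)
    cs=max(cv2.findContours(m,cv2.RETR_EXTERNAL,cv2.CHAIN_APPROX_NONE)[0],key=cv2.contourArea)[:,0]
    P=onplane(c,cs,.06);print(n,"window",circ(P))
    # zoom crops
    if n=="top": a=im[155:255,195:370]; s=4.5
    else: a=im[165:310,205:365]; s=4
    cv2.imwrite(f"pics/{n}z.png",cv2.resize(a,None,fx=s,fy=s,interpolation=cv2.INTER_CUBIC)[:,:,::-1])
```

```text
top window (array([ 0.57379539, -0.02624068]), np.float64(0.056233679621579706))
scene window (array([ 0.57597085, -0.02581411]), np.float64(0.057829476237172946))
```

View pics/topz.png

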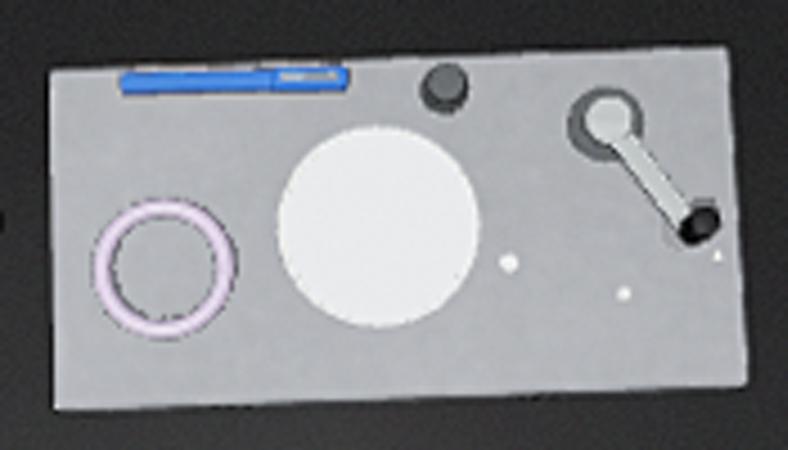

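View pics/scenez.png

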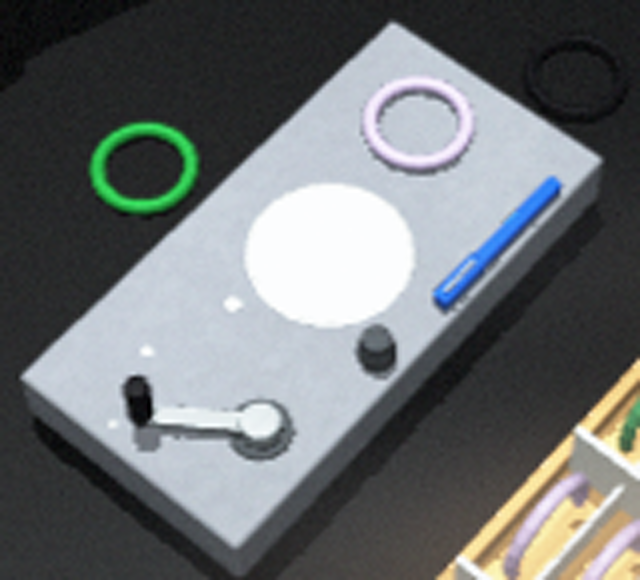

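Run:
```python
import pickle,cv2,numpy as np
from h import *
d=pickle.load(open("cams.pkl","rb"))
def show(n,s,ox,oy,pts):
    c=d[n]
    for k,(u,v,z) in pts.items():
        print(n,k,onplane(c,[[ox+(u+.5)/s-.5,oy+(v+.5)/s-.5]],z)[0].round(4))
show("top",4.5,195,155,dict(c1=(51,70,.06),c2=(729,46,.06),c3=(747,386,.06),c4=(54,410,.06),ban=(164,268,.0655),piv=(609,118,.075),knob=(702,222,.11),d1=(509,262,.06),d2=(624,293,.06),d3=(718,256,.06)))
show("scene",4,205,165,dict(c1=(602,159,.06),c2=(238,549,.06),c3=(22,379,.06),c4=(393,23,.06),ban=(418,122,.0655),piv=(263,422,.075),knob=(136,382,.11),d1=(233,304,.06),d2=(147,351,.06),d3=(113,425,.06)))
for n,roi in [("top",(212,194,252,236)),("scene",(292,180,328,212))]:
    c=d[n];im=c["pixels"].astype(int);x0,y0,x1,y1=roi
    m=np.zeros(im.shape[:2],np.uint8);q=im[y0:y1,x0:x1];m[y0:y1,x0:x1]=(q[:,:,2]-q[:,:,1]>12)&(q[:,:,0]-q[:,:,1]>6)&(q[:,:,0]>120)
    cs=max(cv2.findContours(m,cv2.RETR_EXTERNAL,cv2.CHAIN_APPROX_NONE)[0],key=cv2.contourArea)[:,0]
    print(n,len(cs),"bangle",circ(onplane(c,cs,.0655)))
```

```text
top c1 [0.6683 0.1636 0.06  ]
top c2 [ 0.6777 -0.234   0.06  ]
top c3 [ 0.4782 -0.2363  0.06  ]
top c4 [0.4701 0.1602 0.06  ]
top ban [0.5501 0.0969 0.0655]
top piv [ 0.6324 -0.1599  0.075 ]
top knob [ 0.5662 -0.2042  0.11  ]
top d1 [ 0.5516 -0.1016  0.06  ]
top d2 [ 0.5327 -0.1675  0.06  ]
top d3 [ 0.5535 -0.2226  0.06  ]
scene c1 [0.6713 0.1638 0.06  ]
scene c2 [ 0.6815 -0.2317  0.06  ]
scene c3 [ 0.486  -0.2378  0.06  ]
scene c4 [0.4766 0.1584 0.06  ]
scene ban [0.5526 0.0983 0.0655]
scene piv [ 0.637  -0.1589  0.075 ]
scene knob [ 0.5683 -0.2044  0.11  ]
scene d1 [ 0.5536 -0.1003  0.06  ]
scene d2 [ 0.5348 -0.1662  0.06  ]
scene d3 [ 0.5573 -0.2217  0.06  ]
top 87 bangle (array([0.55050892, 0.09722098]), np.float64(0.03923409465494171))
scene 77 bangle (array([0.55354361, 0.09699082]), np.float64(0.03826872828255118))
```

Window at (0.575,-0.026), box yaw about 0.02, bangle at (0.552,0.097), pivot at (0.633,-0.160), lever about 0.08. My plan is to put the closed fingertips into the ring's hole, open them slightly to cage it, and drag it along the deck.

{"fn": "jog_arm", "kwargs": {
  "commands": [
    [[0.03,-0.04,0],[0,0,-0.02],1],
    [[0.1,-0.12,0],[0,0,-0.045],1],
    [[0.17,-0.2,0],[0,0,-0.07],1],
    [[0.24,-0.28,0],[0,0,-0.095],1],
    [[0.31,-0.36,0],[0,0,-0.12],1],
    [[0.38,-0.45,0],[0,0,-0.145],1],
    [[0.45,-0.54,0],[0,0,-0.17],1],
    [[0.52,-0.63,0],[0,0,-0.19],1],
    [[0.59,-0.72,0],[0,0,-0.207],1],
    [[0.64,-0.78,-0.03],[0,0,-0.207],1]
  ],
  "newtons": 5
}}

```text
t: 2.25
tool_pos: [0.5361, 0.1202, 0.2057]
orientation: [2.221, 2.219, 0.005]
force: [0.3, 1.2, -0.1]
opening: 0.0011
```

{"fn": "jog_arm", "kwargs": {
  "commands": [
    [[0.02,-0.03,-0.04],[0,0,0],1],
    [[0.027,-0.039,-0.093],[0,0,0],1],
    [[0.027,-0.039,-0.093],[0,0,0],1],
    [[0.027,-0.039,-0.093],[0,0,0],1]
  ]
}}

```text
t: 2.75
tool_pos: [0.5525, 0.0973, 0.1511]
orientation: [2.22, 2.219, 0.006]
force: [0.6, 0.5, 0.8]
opening: 0.0005
```

```bash
cat > look.py <<'E'
from plant import robot
import cv2,numpy as np,sys
from h import *
t=sys.argv[1]
s=robot.read_state();print("tcp",s["tool_pos"].round(4) if hasattr(s["tool_pos"],"round") else s["tool_pos"],"F",np.round(s["force"],1),"q",np.round(s["q"],2))
R=cv2.Rodrigues(np.array(s["orientation"]))[0];p=np.array(s["tool_pos"])
w=robot.read_camera("wrist");T=np.array(w["tool_from_camera"])
f=210/np.tan(np.radians(w["fovy"])/2)
def wproj(P):
    P=np.atleast_2d(P);q=(P-p)@R;q=(q-T[:3,3])@T[:3,:3]
    r=np.hypot(q[:,0],q[:,1]);th=np.arctan2(r,q[:,2]);return np.c_[w["cx"]+f*th*q[:,0]/r,w["cy"]+f*th*q[:,1]/r]
im=w["pixels"][:,:,::-1].copy()
a=np.linspace(0,2*np.pi,90)
c0=np.array([0.5748,-0.026])
def ring(cx,cy,r,z):return np.c_[cx+r*np.cos(a),cy+r*np.sin(a),0*a+z]
bx,by=map(float,sys.argv[2:4]) if len(sys.argv)>3 else (.552,.097)
for P,col in [(ring(bx,by,.0305,.0655),(0,0,255)),(ring(bx,by,.041,.0655),(0,0,255)),(ring(*c0,.055,.06),(0,200,0))]:
    for u in wproj(P):
        if -50<u[0]<700 and -50<u[1]<500: cv2.circle(im,tuple(int(v) for v in u),0,col,-1)
cv2.imwrite(f"pics/wrist_{t}.png",cv2.resize(im,None,fx=1.4,fy=1.4))
c=robot.read_camera("top");b=c["pixels"][:,:,::-1]
cv2.imwrite(f"pics/top_{t}.png",cv2.resize(b[140:270,190:380],None,fx=4,fy=4,interpolation=cv2.INTER_CUBIC))
c=robot.read_camera("scene");b=c["pixels"][:,:,::-1]
cv2.imwrite(f"pics/scene_{t}.png",cv2.resize(b[150:320,200:380],None,fx=3.4,fy=3.4,interpolation=cv2.INTER_CUBIC))
E
python3 look.py a
```

```text
tcp [0.5525 0.0973 0.1511] F [0.6 0.5 0.8] q [0.08 0.06 1.69 0.   1.39 0.08]
```

View pics/wrist_a.png

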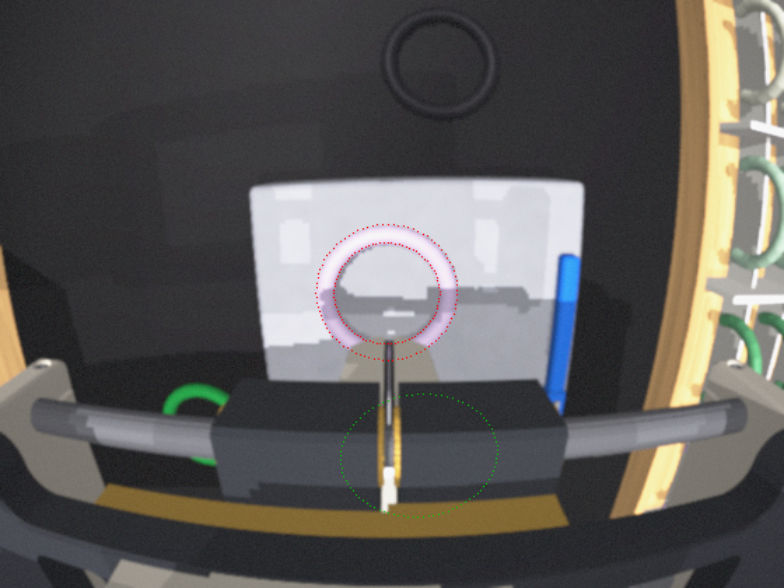

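View pics/scene_a.png

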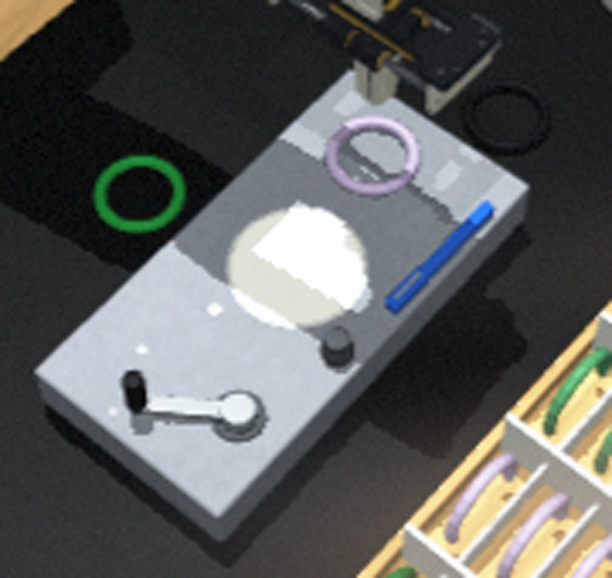

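The wrist picture shows the predicted red circles lying on the bangle (centre about (387,290)), with the closed fingers over the hole. I'll go down.

{"fn": "jog_arm", "kwargs": {
  "commands": [
    [[0,0,-0.05],[0,0,0],1],
    [[0,0,-0.1],[0,0,0],1],
    [[0,0,-0.125],[0,0,0],1],
    [[0,0,-0.135],[0,0,0],1],
    [[0,0,-0.144],[0,0,0],1],
    [[0,0,-0.144],[0,0,0],1],
    [[0,0,-0.144],[0,0,0],0.65],
    [[0,0,-0.144],[0,0,0],0.65],
    [[0,0,-0.144],[0,0,0],0.65]
  ]
}}

```text
t: 4.03
tool_pos: [0.5533, 0.0975, 0.0658]
orientation: [2.218, 2.219, 0.009]
force: [0.9, -0.4, -0.0]
opening: 0.016
```

```bash
python3 look.py b
```

```text
tcp [0.5533 0.0975 0.0658] F [ 0.9 -0.4 -0. ] q [0.08 0.15 1.76 0.   1.23 0.08]
```

View pics/wrist_b.png

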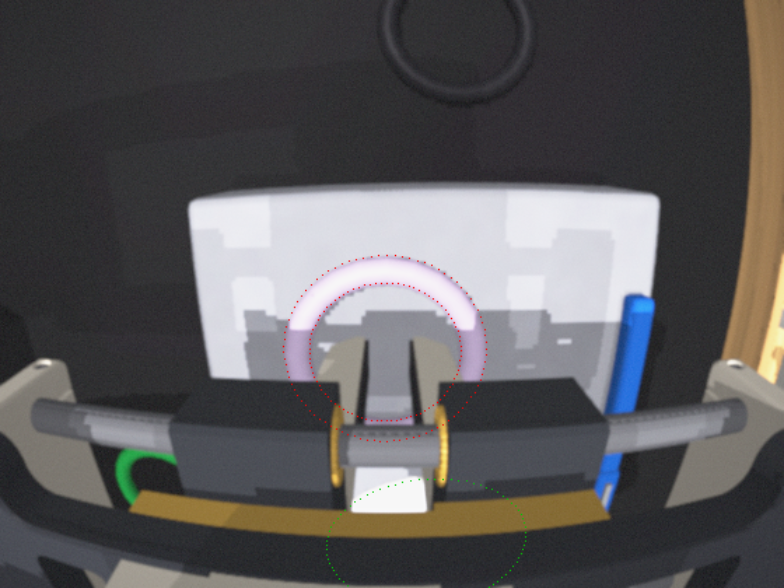

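View pics/scene_b.png

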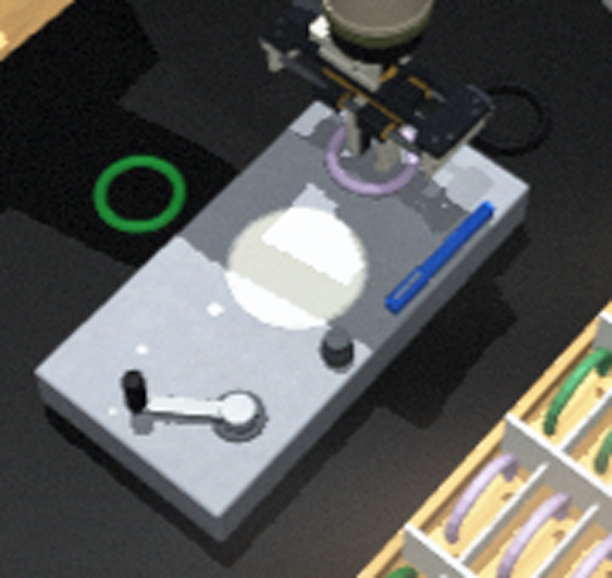

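The fingertips are inside the ring's hole, at about (345,380) and (430,380) in the wrist picture, and nothing is pressing. I'll widen them slightly and drag towards the window.

{"fn": "jog_arm", "kwargs": {
  "commands": [
    [[0,0,-0.004],[0,0,0],0.55],
    [[0,0,-0.005],[0,0,0],0.55],
    [[0.001,-0.008,-0.005],[0,0,0],0.55],
    [[0.003,-0.02,-0.005],[0,0,0],0.55],
    [[0.006,-0.035,-0.005],[0,0,0],0.55],
    [[0.009,-0.05,-0.005],[0,0,0],0.55],
    [[0.011,-0.065,-0.005],[0,0,0],0.55],
    [[0.014,-0.08,-0.005],[0,0,0],0.55],
    [[0.017,-0.095,-0.005],[0,0,0],0.55],
    [[0.018,-0.1,-0.005],[0,0,0],0.55]
  ]
}}

```text
t: 5.42
tool_pos: [0.5641, 0.0368, 0.0626]
orientation: [2.219, 2.218, 0.008]
force: [0.2, -0.6, 0.2]
opening: 0.0208
```

```bash
python3 look.py c .564 .038
```

```text
tcp [0.5641 0.0368 0.0626] F [ 0.2 -0.6  0.2] q [-0.03  0.16  1.75  0.    1.22 -0.03]
```

View pics/wrist_c.png

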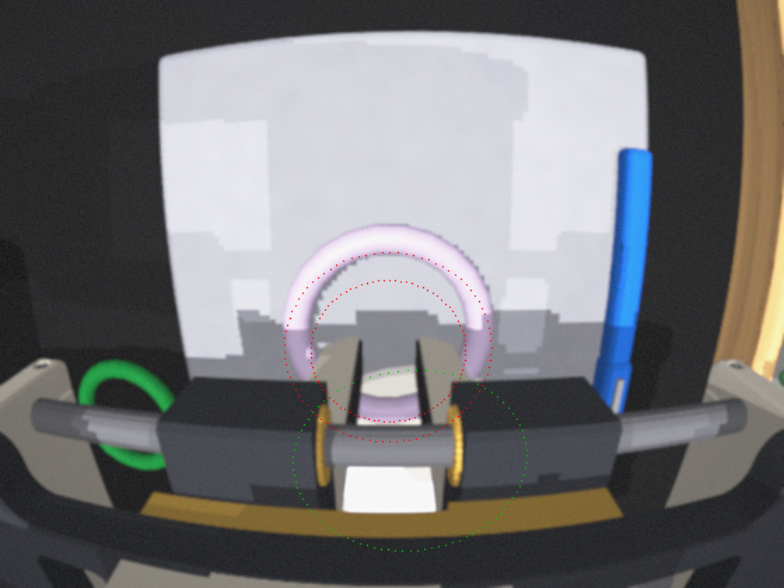

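The ring follows but trails the TCP by about 12 mm: it sits near (388,330), above the predicted circle. I'll aim 12 mm further along.

{"fn": "jog_arm", "kwargs": {
  "commands": [
    [[0.001,-0.01,0],[0,0,0],0.55],
    [[0.004,-0.025,0],[0,0,0],0.55],
    [[0.007,-0.04,0],[0,0,0],0.55],
    [[0.01,-0.055,0],[0,0,0],0.55],
    [[0.013,-0.07,0],[0,0,0],0.55],
    [[0.015,-0.085,0],[0,0,0],0.55],
    [[0.018,-0.1,0],[0,0,0],0.55],
    [[0.02,-0.115,0],[0,0,0],0.55],
    [[0.022,-0.122,0],[0,0,0],0.55],
    [[0.022,-0.122,0],[0,0,0],0.55]
  ]
}}

```text
t: 6.82
tool_pos: [0.5773, -0.0362, 0.0625]
orientation: [2.219, 2.218, 0.008]
force: [-0.1, 0.5, 0.5]
opening: 0.0211
```

```bash
python3 look.py d .575 -.026
```

```text
tcp [ 0.5773 -0.0362  0.0625] F [-0.1  0.5  0.5] q [-0.15  0.19  1.71  0.    1.23 -0.15]
```

View pics/wrist_d.png

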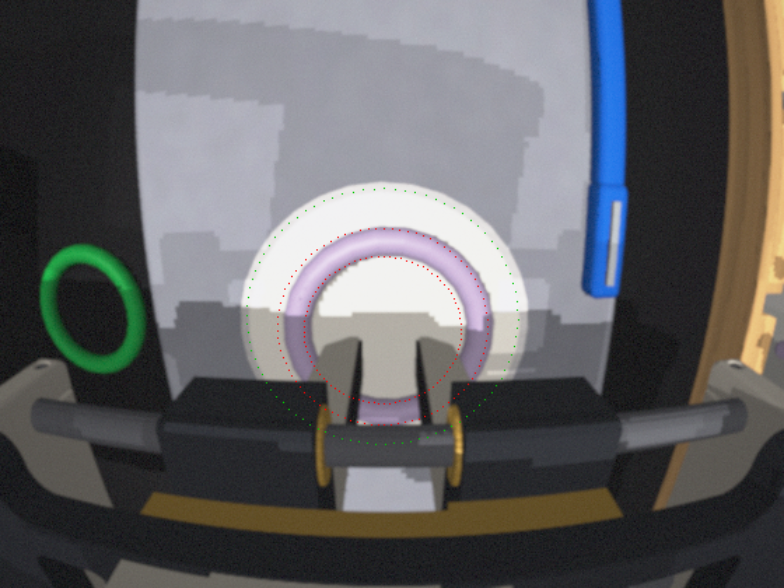

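View pics/scene_d.png

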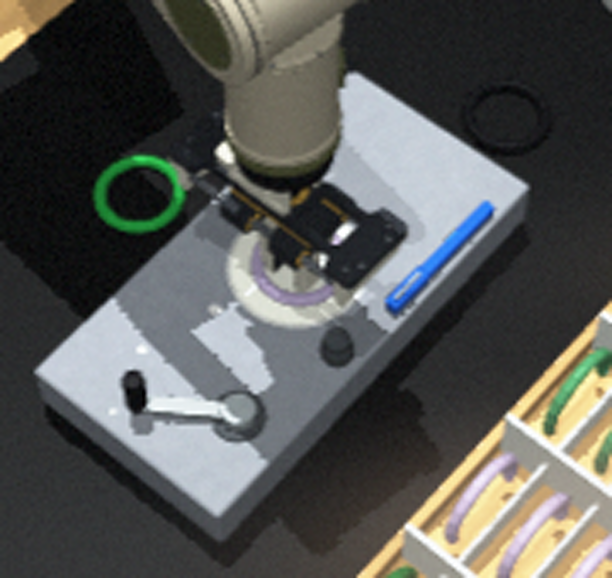

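The ring lies inside the window with a gap all round: the ring spans columns 285–491 and the window 242–527. I'll close the fingers, lift straight up, move clear and check.

{"fn": "jog_arm", "kwargs": {
  "commands": [
    [[0,0.008,0],[0,0,0],0.8],
    [[0,0.012,0],[0,0,0],0.95],
    [[0,0.012,0],[0,0,0],1],
    [[0,0.012,0.03],[0,0,0],1],
    [[0,0.012,0.08],[0,0,0],1],
    [[0,0.012,0.16],[0,0,0],1],
    [[0,-0.06,0.2],[0,0,0],1],
    [[-0.01,-0.15,0.2],[0,0,0],1],
    [[-0.02,-0.24,0.2],[0,0,0],1],
    [[-0.025,-0.34,0.18],[0,0,0],1]
  ]
}}

```text
t: 8.22
tool_pos: [0.563, -0.2418, 0.1737]
orientation: [2.215, 2.217, 0.01]
force: [0.1, -0.2, 0.9]
opening: 0.0001
```

{"fn": "jog_arm", "kwargs": {
  "commands": [
    [[0,0,0],[0,0,0],1],
    [[0,0,0],[0,0,0],1]
  ]
}}

```text
t: 8.48
tool_pos: [0.5634, -0.242, 0.1751]
orientation: [2.215, 2.215, 0.012]
force: [-0.1, 0.0, -0.7]
opening: 0.0004
```

```bash
python3 look.py e .575 -.026
```

```text
tcp [ 0.5634 -0.242   0.1751] F [-0.1  0.  -0.7] q [-0.49  0.18  1.52  0.    1.44 -0.49]
```

View pics/wrist_e.png

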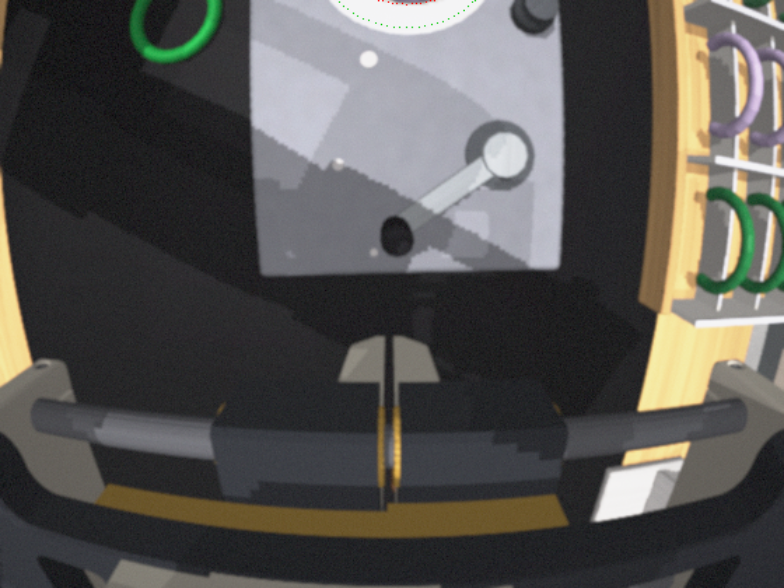

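View pics/scene_e.png

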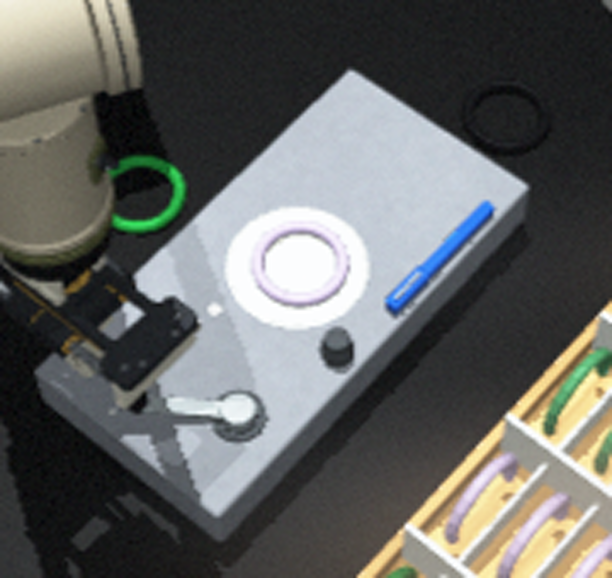

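View pics/top_e.png

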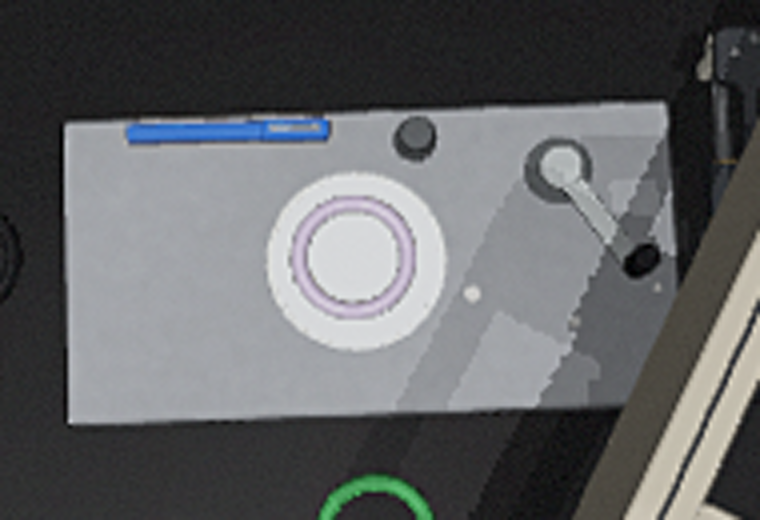

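The bangle is well centred on the window: in the top crop the ring is at (354,257) and the window at (356,261). The lever hasn't moved. Next I'll lower the fingers on the right (-y) side of the knob.

{"fn": "jog_arm", "kwargs": {
  "commands": [
    [[0,-0.005,-0.05],[0,0,0],1],
    [[0,-0.005,-0.1],[0,0,0],1],
    [[0,-0.005,-0.14],[0,0,0],1],
    [[0,-0.005,-0.152],[0,0,0],1],
    [[0,-0.005,-0.152],[0,0,0],1],
    [[0,0.01,-0.152],[0,0,0],1],
    [[0,0.02,-0.152],[0,0,0],1],
    [[0,0.03,-0.152],[0,0,0],1],
    [[0,0.04,-0.152],[0,0,0],1]
  ],
  "newtons": 20
}}

```text
t: 9.75
tool_pos: [0.5633, -0.2168, 0.0837]
orientation: [2.212, 2.217, 0.01]
force: [-1.6, -2.7, 0.1]
opening: 0.0002
```

```bash
python3 look.py f .575 -.026
```

```text
tcp [ 0.5633 -0.2168  0.0837] F [-1.6 -2.7  0.1] q [-0.45  0.23  1.63  0.    1.27 -0.46]
```

View pics/wrist_f.png

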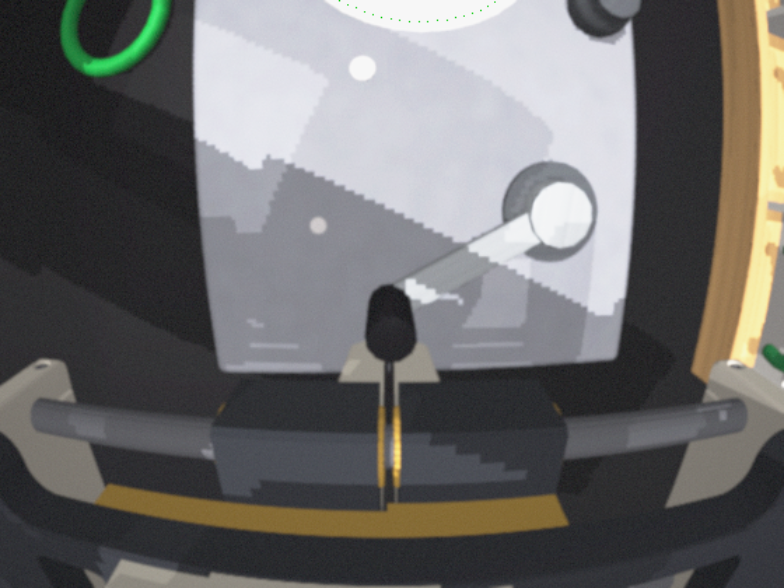

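The closed fingertips touch the knob, which is at about (390,330) in the wrist picture, with around 3 N. I'll push left in small steps.

{"fn": "jog_arm", "kwargs": {
  "commands": [
    [[-0.004,0.012,0],[0,0,0],1],
    [[-0.008,0.025,0],[0,0,0],1],
    [[-0.01,0.037,0],[0,0,0],1],
    [[-0.01,0.05,0],[0,0,0],1],
    [[-0.01,0.062,0],[0,0,0],1],
    [[-0.01,0.075,0],[0,0,0],1],
    [[-0.01,0.087,0],[0,0,0],1],
    [[-0.008,0.1,0],[0,0,0],1],
    [[-0.005,0.112,0],[0,0,0],1],
    [[0,0.125,0],[0,0,0],1]
  ]
}}

```text
t: 11.15
tool_pos: [0.564, -0.1404, 0.0836]
orientation: [2.212, 2.218, 0.012]
force: [-1.2, -1.6, 0.6]
opening: 0.0004
```

```bash
python3 look.py g .575 -.026
```

```text
tcp [ 0.564  -0.1404  0.0836] F [-1.2 -1.6  0.6] q [-0.33  0.17  1.7   0.    1.26 -0.34]
```

View pics/wrist_g.png

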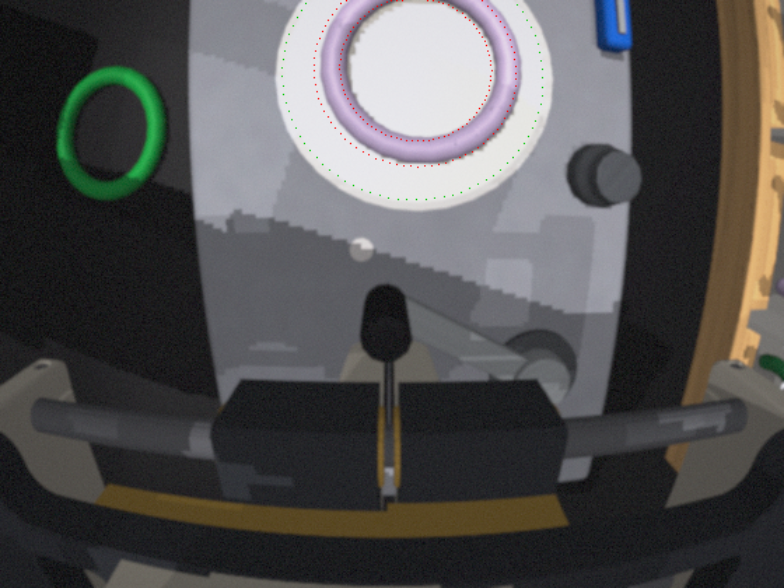

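Both clicks are behind us and the knob is nearing the stop. I'll keep pushing gently and watch the force.

{"fn": "jog_arm", "kwargs": {
  "commands": [
    [[0,0.005,0],[0,0,0],1],
    [[0.001,0.01,0],[0,0,0],1],
    [[0.002,0.014,0],[0,0,0],1],
    [[0.002,0.016,0],[0,0,0],1]
  ]
}}

```text
t: 11.8
tool_pos: [0.5656, -0.1307, 0.0839]
orientation: [2.21, 2.219, 0.013]
force: [1.3, -2.9, -1.1]
opening: 0.0006
```

{"fn": "jog_arm", "kwargs": {
  "commands": [
    [[0,0.004,0],[0,0,0],1],
    [[0,0.007,0],[0,0,0],1],
    [[0,0.01,0],[0,0,0],1]
  ]
}}

```text
t: 12.18
tool_pos: [0.5657, -0.1301, 0.0841]
orientation: [2.207, 2.212, 0.005]
force: [2.9, -29.0, -7.8]
opening: 0.0004
```

The force has risen to 29 N with no further motion at y = -0.130, where I expected the stop. I'll back off, lift and move clear.

{"fn": "jog_arm", "kwargs": {
  "commands": [
    [[0,-0.005,0],[0,0,0],1],
    [[0,-0.03,0],[0,0,0],1],
    [[0,-0.06,0],[0,0,0],1],
    [[0,-0.06,0.06],[0,0,0],1],
    [[0,-0.06,0.15],[0,0,0],1],
    [[0,-0.14,0.2],[0,0,0],1],
    [[0,-0.24,0.2],[0,0,0],1],
    [[0,-0.33,0.2],[0,0,0],1],
    [[0,-0.33,0.2],[0,0,0],1]
  ]
}}

```text
t: 13.3
tool_pos: [0.5644, -0.3326, 0.2034]
orientation: [2.213, 2.208, 0.004]
force: [0.6, 0.4, -0.4]
opening: 0.0004
```

```bash
python3 look.py h .575 -.026
python3 - <<'E'
import numpy as np
E
```

```text
tcp [ 0.5644 -0.3326  0.2034] F [ 0.6  0.4 -0.4] q [-0.61  0.27  1.36 -0.    1.5  -0.61]
```

View pics/top_h.png

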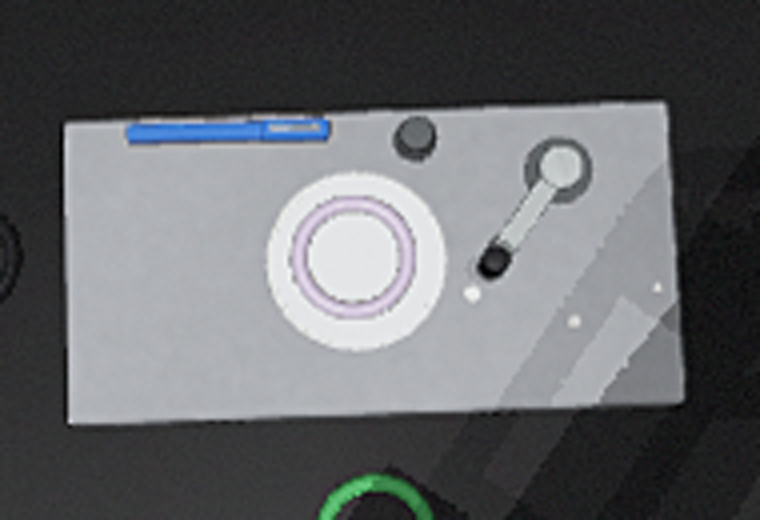

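View pics/scene_h.png

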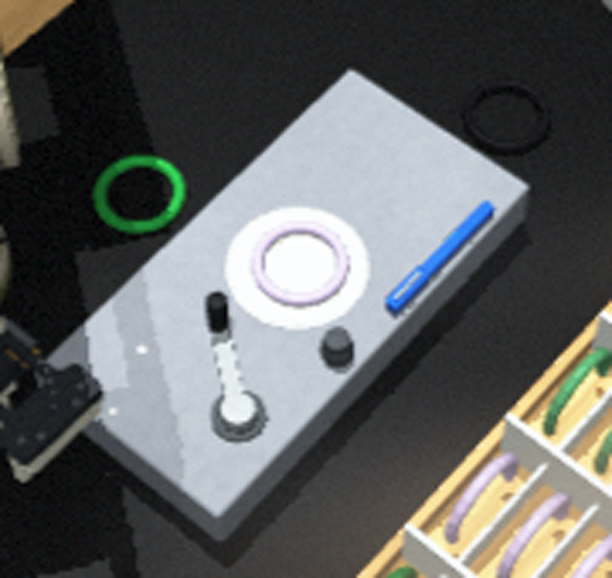

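Run:
```python
import pickle,numpy as np
from h import *
from plant import robot
d=pickle.load(open("cams.pkl","rb"))
for n,s,o,k in [("top",4,(190,140),(496,255)),("scene",3.4,(200,150),(216,299))]:
    P=onplane(d[n],[[o[0]+(k[0]+.5)/s-.5,o[1]+(k[1]+.5)/s-.5]],.11)[0][:2]
    v=P-np.array([.633,-.160]);print(n,P.round(4),np.hypot(*v).round(4),"lever",round(np.arctan2(v[1],-v[0])+.022+.65,3))
print(robot.close_job())
```

```text
top [ 0.5688 -0.1124] 0.0799 lever 1.31
scene [ 0.5698 -0.1124] 0.0791 lever 1.318
the job is handed in; nothing more can be done
None
```

The bangle now lies fully on the white window and the lamp lever is at its full-power stop. I handed the job in at about 13.5 s of robot time, well under the 53 s limit.

- **Bangle:** I put the closed fingertips into its hole, opened them a little, and dragged it along the deck without lifting it. The last pictures show it about 2 mm off the window's centre, with white visible all round.
- **Lever:** I then pushed the knob left with the closed fingertips, past both clicks, until the force rose to 29 N with no further motion. After I backed off, the top and scene cameras put the lever at about 1.31 and 1.32 rad; the stop is at 1.3.
- **Other things:** The loupe, the marker and the black and green rings look unmoved in the last pictures. I did not measure the items on the table again, but the arm went nowhere near them.
- **Robot:** The gripper was clear of everything at the end.

No check failed. The only surprise was that the ring trailed the fingers by about 12 mm during the drag, more than I expected, so I aimed that much further along.

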